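# Open the washer magazine

## Robot

A 7-joint arm with a two-finger parallel gripper is mounted at the origin on the work surface. World frame = base frame: x ahead of the robot, y to its left, z up, the work surface at z = 0. Lengths are in m, angles in rad, forces in N, time in s.
With the tool pointing down it reaches from about 0.4 to 0.875 m from the base axis. Payload 19.3 kg.
Tool frame: the origin (TCP) lies between the finger pads; the fingertips stand 17 mm ahead of it and the grasp point (between the pads) lies 2 mm behind it; x points along the fingers, y is the direction in which the jaws open and shut, and the axes are right-handed (so a half turn about x gives the same grasp; the last joint's range is limited). The gripper opens to 85 mm and grips with 20 to 120 N. Pads are 22 mm wide; open, the fingers measure 114 mm over their backs; the gripper's body (76 mm by 85 mm) begins 54 mm behind the grasp point. The pads swing forward as they close: fully open they stand 13 mm farther back than shut.
Start: joints at [1.265, 0.521, -0.036, 1.599, 0.021, 1.021, -0.113], TCP at [0.146, -0.608, 0.248] pointing down, gripper open.
Joint ranges: [-2.91, 2.91], [-0.3, 2.13], [-1.5, 1.42], [0.17, 2.43], [-1.26, 4.41], [0.16, 1.93], [-2.52, 2.52]. Speed limits (rad/s): [1.89, 1.89, 2.39, 2.39, 3.01, 3.01, 3.01].

## Interface

Orientations are given as [roll, pitch, yaw] about the fixed x, y, z axes, in that order (R = Rz(yaw) Ry(pitch) Rx(roll)).
In Python, from workcell import bot gives the robot as it stands.
- The arm moves only by the shell command python3 -m creep 'ROWS' [FORCE]. ROWS is JSON, a list of rows, each an object of numbers: "wx", "wy", "wz": the turn, a rotation vector about the tool's x, y, z in degrees; "tx", "ty", "tz": the shift along the tool's x, y, z in m; "claw": the closure, from 0 (fully open) to 1 (shut). A call has 1 to 8 rows; each row is the pose to reach, as a shift and turn from the pose measured when the call began, along the tool's axes at that moment; what a row does not reach only later rows make up. A row lasts 1/10 s, in which the tool goes at most 50 mm and 8.59 degrees, less where a joint would pass 70% of its speed; a pose out of reach is approached as far as the arm can. A call with a gripper value outside its range is refused whole. The fingers move at their own pace and stop on an object; FORCE is the grip in N (left out, the last holds). Time passes only in rows, so rows that repeat a pose let the fingers close. It gives the time, the measured TCP pose, the force and the opening at its end, in the units of the state.
- bot.observe(): the state, without advancing time (a new reading comes with each control period).
- bot.grab_frame(name): name is "scene" or "top"; returns the picture (384x512x3 uint8, blue, green, red); there is no depth.
- bot.get_calibration(name): a dict with "fx", "fy", "cx", "cy" (pixels), "R" (3x3) and "t" (3): a world point X has camera coordinates R X + t. Camera axes: x right, y down, z forward; pixel columns grow to the right and rows downward; lengths in m; the calibration is good to about 2 mm. A picture is of the moment at which its call begins. get_calibration takes no time and is no camera call.
- bot.job_done(): hands the job in, once; it reports no verdict.
The state is a dict: "clock": time; "qpos": joint angles; "qd": joint speeds; "joint_efforts": joint torques, N m; "position": TCP position; "tool_rot": TCP orientation; "force": force on the tool from outside, world axes, zero at the start; "moment": the same for the moment, N m; "grip_width": finger opening in m.
Only numpy, scipy, OpenCV 4.12 (cv2) and the standard library are available. Lean on these libraries where they do the work, as an engineer would, in place of code of your own. Each camera call takes 0.05 s, during which the arm holds its last target.

## Task

Open the washer magazine whose cover has the straight ridge: press its black snap tab fully in with the fingertips, then push the released cover off its seat by the ridge, along the rails as far as the stop posts, so the washers lie fully uncovered. Only press and push: the cover stays flat on its rails and is never lifted. Leave the other magazine (round knob) shut with its tab out, do not disturb the loose things on the ledge, and finish with the robot clear of everything.

Things in the scene. Friction and masses are not known exactly. Their poses are not given: they have to be found in the camera images.
- mag_a: the magazine to open: fixed grey case, 170 x 106 mm (x, y), known by the straight ridge on its cover. Origin under its centre, on the work surface; z up; its +x is the way the cover slides off. Two full-length rails (top z 40 mm, |y| 30 to 47 mm) with side guides outside (inner faces |y| 47, top z 50 mm); a 60 mm wide gap between them. Low back stop at the -x end, top z 46 mm
- opening_a (a point): centre of that case's opening, at rail height, x -41 mm of the case: 58 mm (x) by 60 mm (y), washers inside; under the seated cover. Beyond it (x -1 to 78 mm) the gap between the rails is a well, floor at z 18 mm, with the snap tab in it
- stops_a (a point): midpoint between that case's two stop posts at the +x end, at rail height, on their faces (x 78 mm of the case). The posts stand on the rails, tops at z 64 mm, and end the slide
- cover_a: its loose aluminium cover, 76 x 90 x 6 mm, about 0.25 kg, lying free on the rails, caught only by the tab. Origin: centre of its underside, axes as the case. Seated at x -40, y 0, z 40 mm of the case; at the posts x +40 (80 mm slide). At its centre: a dark straight ridge 8 mm thick (x), 54 mm long (y), 18 mm high above the cover's top. Front (+x) corners: 18 mm high ears, 8 x 13 mm, centred x 34, |y| 37.5 mm, which meet the posts
- tab_a (a joint): that magazine's snap tab, how far pressed in (m): 0 to 0.002 at the start (out), 0.016 fully in. Moves straight down, resists with about 4 N, stays where it is left. Out, its top stands 8 to 10 mm above the rails and blocks the cover's front edge; from 0.0115 on the cover passes over it
- tab_a_pad (a point): point on top of that tab to press (black block, 36 x 30 mm in x, y, at x 0 to 36 mm of the case), at x 20 mm of the case, 22 mm in front of the seated cover's front edge; 50 mm above the work surface when fully out, 34 mm when fully in
- mag_b: the magazine to leave shut: fixed grey case, 170 x 106 mm (x, y), known by the round knob on its cover. Origin under its centre, on the work surface; z up; its +x is the way the cover slides off. Two full-length rails (top z 40 mm, |y| 30 to 47 mm) with side guides outside (inner faces |y| 47, top z 50 mm); a 60 mm wide gap between them. Low back stop at the -x end, top z 46 mm
- opening_b (a point): centre of that case's opening, at rail height, x -41 mm of the case: 58 mm (x) by 60 mm (y), washers inside; under the seated cover. Beyond it (x -1 to 78 mm) the gap between the rails is a well, floor at z 18 mm, with the snap tab in it
- stops_b (a point): midpoint between that case's two stop posts at the +x end, at rail height, on their faces (x 78 mm of the case). The posts stand on the rails, tops at z 64 mm, and end the slide
- cover_b: its loose aluminium cover, 76 x 90 x 6 mm, about 0.25 kg, lying free on the rails, caught only by the tab. Origin: centre of its underside, axes as the case. Seated at x -40, y 0, z 40 mm of the case; at the posts x +40 (80 mm slide). At its centre: a dark round knob 26 mm across, 18 mm high above the cover's top. Front (+x) corners: 18 mm high ears, 8 x 13 mm, centred x 34, |y| 37.5 mm, which meet the posts
- tab_b (a joint): that magazine's snap tab, how far pressed in (m): 0 to 0.002 at the start (out), 0.016 fully in. Moves straight down, resists with about 4 N, stays where it is left. Out, its top stands 8 to 10 mm above the rails and blocks the cover's front edge; from 0.0115 on the cover passes over it
- tab_b_pad (a point): point on top of that tab to press (black block, 36 x 30 mm in x, y, at x 0 to 36 mm of the case), at x 20 mm of the case, 22 mm in front of the seated cover's front edge; 50 mm above the work surface when fully out, 34 mm when fully in
- washer_1: loose hardened washer, 40 mm across, 5 mm thick, lying flat; to be left alone
- washer_2: second such washer; to be left alone
- hammer_head: loose black rubber hammer head, a lying cylinder 44 mm across, 62 mm long; to be left alone
- socket: loose steel socket standing upright, 34 mm across, 58 mm tall; to be left alone
- bolt: loose dark bolt standing on its 36 mm head, 75 mm tall; to be left alone
- spanner: loose steel spanner lying flat, 190 mm long; to be left alone
- ratchet: loose dark ratchet handle lying flat, about 190 mm long, up to 33 mm high; to be left alone

How it is judged:
On the way, in this order (a step that is already met when the one before it is completed fails the run):
1. the tab of the ridge-cover magazine is pressed in while its cover is still seated (value of joint tab_a above 0.0115 m and x of cover_a in the frame of mag_a below -0.03 m), for 0.1 s.
2. the cover is pushed clear of the opening (x of cover_a in the frame of mag_a above 0.028 m), for 0.1 s.
At the end, for the whole second after the job is handed in: Ridge cover at rest, flat (0.05 rad, 3 mm) on its rails, its centre at least 28 mm to +x of the case's centre (opening uncovered), its tab at least 10 mm in; knob cover within 8 mm of its seat, its tab under 5 mm in; every loose thing within 20 mm of its start (x of cover_a in the frame of mag_a above 0.028 m and z of cover_a in the frame of mag_a between 0.037 and 0.043 m and angle between cover_a's own z axis and vertical below 0.05 rad and linear speed of cover_a below 0.01 m/s and value of joint tab_a above 0.01 m and value of joint tab_b below 0.005 m and distance of cover_b from where it was at the start of the episode below 0.008 m and distance of each of washer_1, washer_2, hammer_head, socket, bolt, spanner, ratchet from where it was at the start of the episode below 0.02 m); the robot touches nothing.
It fails at once if the ridge cover is lifted more than 8 mm off its rails or tipped by more than 0.15 rad (z of cover_a in the frame of mag_a above 0.048 m or angle between cover_a's own z axis and vertical above 0.15 rad).
It fails at once if the knob magazine's tab is pressed (5 mm) or its cover is moved (8 mm) (value of joint tab_b above 0.005 m or distance of cover_b from where it was at the start of the episode above 0.008 m).
It fails at once if a loose thing on the ledge is moved by more than 20 mm (distance of any of washer_1, washer_2, hammer_head, socket, bolt, spanner, ratchet from where it was at the start of the episode above 0.02 m).
It also fails if it takes over 38 s, if anything falls off the work surface, if the arm or the gripper's body presses on something with over 40 N, if the wrist force passes 120 N, or if a joint passes its speed limit or range.

## Working session

There is one attempt and no reset: what is moved stays moved. The work goes in short steps, Python scripts to look and compute and a shell command to move; the robot and the scene stay as the last step left them, time stands still between calls to the robot, and variables do not carry over. Pictures are saved under pics/ and viewed, and the job is handed in when it is done.

```bash
mkdir -p pics; ls; python3 - <<'E'
from workcell import bot
import cv2
for n in("scene","top"):
    cv2.imwrite(f"pics/{n}0.png",bot.grab_frame(n)); print(n,bot.get_calibration(n))
print(bot.observe())
E
```

```text
pics
scene {'fx': 449.4128735974746, 'fy': 449.4128735974746, 'cx': 256.0317980984331, 'cy': 195.32373324730742, 'R': array([[-0.89138303,  0.4530696 ,  0.01281533],
       [ 0.37934267,  0.76120822, -0.52598592],
       [-0.24806337, -0.46399352, -0.85039672]]), 't': array([ 0.53080771, -0.21234864,  1.5681491 ])}
top {'fx': 434.32874200883674, 'fy': 434.32874200883674, 'cx': 255.50080127380298, 'cy': 186.09656239382477, 'R': array([[ 0.0274445 , -0.99961619, -0.00377892],
       [-0.97512729, -0.02594001, -0.22012244],
       [ 0.21993993,  0.00972607, -0.97546493]]), 't': array([-0.01896354,  0.61755872,  1.15407694])}
{'clock': 0.1, 'qpos': array([ 1.26475285,  0.52195744, -0.036314  ,  1.599931  ,  0.02125193,
        1.02104642, -0.11279097]), 'qd': array([-0.00048162, -0.00226099, -0.00220117, -0.00070974,  0.00031162,
       -0.00051525,  0.0011821 ]), 'joint_efforts': array([ 5.07046687e-03, -9.28475547e+01,  1.98424302e+00, -3.70537198e+01,
        1.81395753e-02,  5.34373088e-03,  3.87892146e-05]), 'position': array([ 0.14592904, -0.60745953,  0.2477887 ]), 'tool_rot': array([-1.45047529,  1.5698397 ,  1.92697403]), 'force': array([0.22996572, 0.20980213, 1.78764772]), 'moment': array([ 0.00334489, -0.01926335, -0.01313412]), 'grip_width': 0.08508130209485656}
```

View pics/scene0.png

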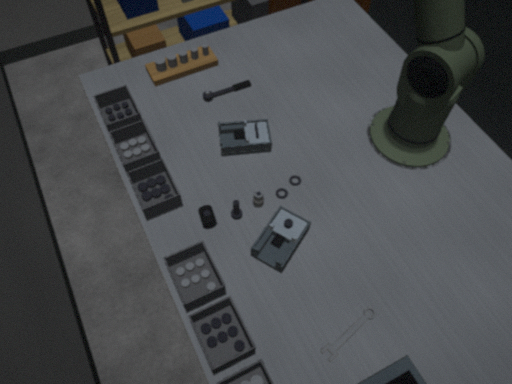

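View pics/top0.png

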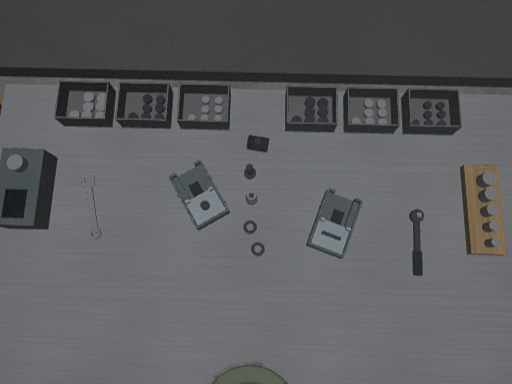

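```bash
python3 - <<'E'
import cv2,numpy as np
a=cv2.imread("pics/top0.png")[175:270,290:380]; b=cv2.imread("pics/scene0.png")[105:170,205:285]
f=lambda i,s:cv2.convertScaleAbs(cv2.resize(i,None,fx=s,fy=s,interpolation=cv2.INTER_CUBIC),alpha=1.6)
cv2.imwrite("pics/ta.png",f(a,6)); cv2.imwrite("pics/sa.png",f(b,8))
E
```

```text
(no output)
```

View pics/ta.png

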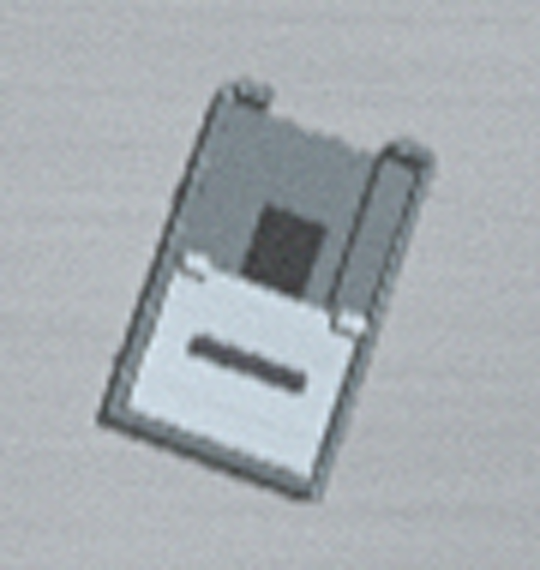

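View pics/sa.png

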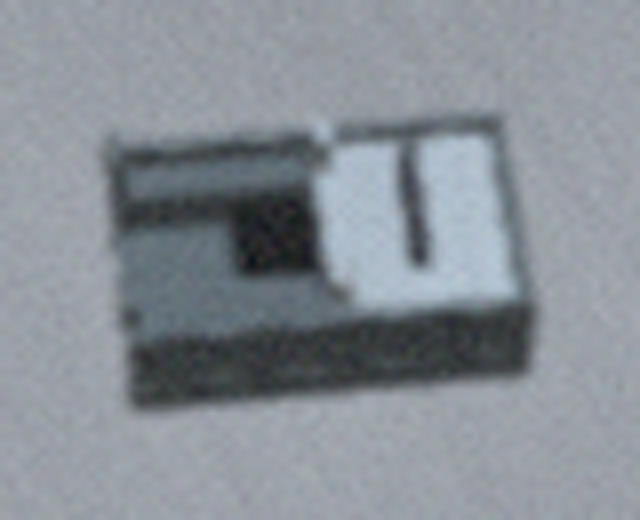

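```bash
cat >h.py <<'E'
import numpy as np,cv2
from workcell import bot
def cast(n,uv,z):
    c=bot.get_calibration(n);R=c['R'];o=-R.T@c['t']
    uv=np.atleast_2d(np.asarray(uv,float))
    d=np.c_[(uv[:,0]-c['cx'])/c['fx'],(uv[:,1]-c['cy'])/c['fy'],np.ones(len(uv))]@R
    return (o+d*((z-o[2])/d[:,2])[:,None])[:,:2]
def proj(n,X):
    c=bot.get_calibration(n);p=np.atleast_2d(X)@c['R'].T+c['t']
    return np.c_[p[:,0]/p[:,2]*c['fx']+c['cx'],p[:,1]/p[:,2]*c['fy']+c['cy']]
E
python3 - <<'E'
from h import *
rois={'top':(290,175,380,270),'scene':(210,108,282,165)}
for n,(x0,y0,x1,y1) in rois.items():
    g=cv2.cvtColor(cv2.imread(f"pics/{n}0.png"),cv2.COLOR_BGR2GRAY)[y0:y1,x0:x1]
    S=4;g=cv2.GaussianBlur(cv2.resize(g,None,fx=S,fy=S,interpolation=cv2.INTER_CUBIC),(0,0),2)
    print(n,np.percentile(g,[1,5,25,50,75,95,99]))
    for nm,m,zs in (('bright',g>(145 if n=='top' else 120),[.046]),('dark',g<50,[.049,.064,.055])):
        N,L,st,ce=cv2.connectedComponentsWithStats(m.astype(np.uint8))
        for i in range(1,N):
            if st[i,4]<200: continue
            cs,_=cv2.findContours((L==i).astype(np.uint8),cv2.RETR_EXTERNAL,cv2.CHAIN_APPROX_NONE)
            p=(cs[0][:,0]+.5)/S-.5+[x0,y0]
            for z in zs:
                w=cast(n,p,z).astype(np.float32)
                r=cv2.minAreaRect(w*1000); print(nm,st[i,4],(ce[i]/S+[x0,y0]).round(1),z,np.round(r[0],1),np.round(r[1],1),round(r[2],1))
E
```

```text
top [ 47.  70. 109. 112. 114. 128. 131.]
dark 1753 [337.1 216.8] 0.049 [ 541.  -232.8] [27.7 33.1] 69.3
dark 1753 [337.1 216.8] 0.064 [ 538.7 -230.1] [27.3 32.7] 69.3
dark 1753 [337.1 216.8] 0.055 [ 540.1 -231.8] [27.6 32.9] 69.3
scene [ 24.  36.  69.  98. 101. 114. 118.]
dark 2684 [235.  133.1] 0.049 [ 564.4 -241.9] [50.2 89.2] 57.9
dark 2684 [235.  133.1] 0.064 [ 569.3 -230.5] [49.6 88. ] 57.9
dark 2684 [235.  133.1] 0.055 [ 566.4 -237.3] [50.  88.7] 57.9
dark 5907 [246.2 149.4] 0.049 [ 550.3 -160.1] [ 32.9 161.8] 69.9
dark 5907 [246.2 149.4] 0.064 [ 555.3 -149.7] [ 32.5 159.7] 69.9
dark 5907 [246.2 149.4] 0.055 [ 552.3 -156. ] [ 32.8 160.9] 69.9
```

```bash
python3 - <<'E'
from h import *
rois={'top':(305,185,368,262),'scene':(215,108,276,150)}
for n,(x0,y0,x1,y1) in rois.items():
    g=cv2.cvtColor(cv2.imread(f"pics/{n}0.png"),cv2.COLOR_BGR2GRAY)[y0:y1,x0:x1]
    S=4;g=cv2.GaussianBlur(cv2.resize(g,None,fx=S,fy=S,interpolation=cv2.INTER_CUBIC),(0,0),2)
    m=(g>(121 if n=='top' else 107)).astype(np.uint8)
    N,L,st,ce=cv2.connectedComponentsWithStats(m); i=1+np.argmax(st[1:,4])
    cs,_=cv2.findContours((L==i).astype(np.uint8),cv2.RETR_EXTERNAL,cv2.CHAIN_APPROX_NONE)
    P=lambda c:(c[:,0]+.5)/S-.5+[x0,y0]
    r=cv2.minAreaRect((cast(n,P(cs[0]),.046)*1000).astype(np.float32)); print(n,'cover',st[i,4],np.round(r[0],1),np.round(r[1],1),round(r[2],1))
    hull=cv2.fillConvexPoly(np.zeros_like(m),cv2.convexHull(cs[0]),1)
    hull=cv2.erode(hull,np.ones((13,13)))
    d=((g<90)&(hull>0)).astype(np.uint8)
    N,L,st,ce=cv2.connectedComponentsWithStats(d)
    for i in range(1,N):
        if st[i,4]<100: continue
        c2,_=cv2.findContours((L==i).astype(np.uint8),cv2.RETR_EXTERNAL,cv2.CHAIN_APPROX_NONE)
        for z in(.046,.064):
            r=cv2.minAreaRect((cast(n,P(c2[0]),z)*1000).astype(np.float32)); print(' ridge',st[i,4],z,np.round(r[0],1),np.round(r[1],1),round(r[2],1))
# triangulation of hand-read features
rd=lambda n,x,y:(np.array([x,y]))
E
```

```text
top cover 10521 [ 488.8 -214.9] [87.2 77. ] 70.1
 ridge 1083 0.046 [ 488.2 -216.1] [55.9 10.6] 70.7
 ridge 1083 0.064 [ 486.1 -213.1] [55.1 10.5] 70.7
scene cover 4840 [ 488.8 -210.5] [83.8 70.9] 70.6
 ridge 716 0.046 [ 486.3 -214.7] [60.5 12.1] 69.0
 ridge 716 0.064 [ 493.3 -201.5] [59.6 11.9] 69.0
```

```bash
cat >>h.py <<'E'
from scipy.spatial.transform import Rotation as Ro
YAW=np.deg2rad(-19.7); C=np.array([.5262,-.2275])
def go(x,y,ztip,yawtgt=None):
    s=bot.observe();R=Ro.from_euler('xyz',s['tool_rot']).as_matrix()
    c,sn=np.cos(YAW),np.sin(YAW)
    p=np.array([*(C+[c*x-sn*y,sn*x+c*y]),ztip+.017])
    best=None
    for sg in(1,-1):
        Y=sg*np.array([-sn,c,0]);X=np.array([0,0,-1.]);T=np.c_[X,Y,np.cross(X,Y)]
        rv=np.rad2deg(Ro.from_matrix(R.T@T).as_rotvec())
        if best is None or np.linalg.norm(rv)<np.linalg.norm(best):best=rv
    d=s['position']-np.array([*C,0])
    print('t',round(s['clock'],2),'case xy',np.round([c*d[0]+sn*d[1],-sn*d[0]+c*d[1]],4),'tip z',round(d[2]-.017,4),'F',s['force'].round(1),'grip',round(s['grip_width'],4),'q7',s['qpos'][-1].round(2))
    print('shift',(R.T@(p-s['position'])).round(4),'turn',best.round(2))
    print('toolaxes in case',np.round(np.array([[c,sn,0],[-sn,c,0],[0,0,1]])@R,3).tolist())
E
python3 - <<'E'
from h import *
go(.02,0,.10)
# overlay
c,sn=np.cos(YAW),np.sin(YAW)
W=lambda x,y,z:[C[0]+c*x-sn*y,C[1]+sn*x+c*y,z]
out=[]
for n,(x0,y0,x1,y1),S in(('top',(290,175,380,270),5),('scene',(205,105,285,170),5)):
    im=cv2.resize(cv2.imread(f"pics/{n}0.png")[y0:y1,x0:x1],None,fx=S,fy=S,interpolation=cv2.INTER_CUBIC)
    im=cv2.convertScaleAbs(im,alpha=1.6)
    for poly,col in(([(-.078,-.045,.046),(-.002,-.045,.046),(-.002,.045,.046),(-.078,.045,.046)],(0,0,255)),([(-.044,-.027,.064),(-.036,-.027,.064),(-.036,.027,.064),(-.044,.027,.064)],(0,255,0)),([(-.085,-.053,0),(.085,-.053,0),(.085,.053,0),(-.085,.053,0)],(255,0,0)),([(0,-.015,.05),(.036,-.015,.05),(.036,.015,.05),(0,.015,.05)],(0,255,255))):
        p=(proj(n,[W(*q) for q in poly])-[x0,y0]+.5)*S
        cv2.polylines(im,[p.astype(np.int32)],True,col,1)
    im=cv2.copyMakeBorder(im,0,480-im.shape[0],0,0,cv2.BORDER_CONSTANT) if im.shape[0]<480 else im
    im=im[:475]; out.append(im)
h=min(o.shape[0] for o in out)
o=np.hstack([o[:h] for o in out]);cv2.imwrite('pics/ov.png',o[:600,:1000] if o.shape[1]<=800 else cv2.resize(o,(800,int(h*800/o.shape[1]))))
E
```

```text
t 0.1 case xy [-0.2299 -0.4859] tip z 0.2308 F [0.2 0.2 1.8] grip 0.0851 q7 -0.11
shift [ 0.131  -0.2695 -0.4753] turn [3.321e+01 2.000e-02 5.000e-02]
toolaxes in case [[-0.001, 0.548, -0.837], [0.001, -0.837, -0.548], [-1.0, -0.001, 0.0]]
```

View pics/ov.png

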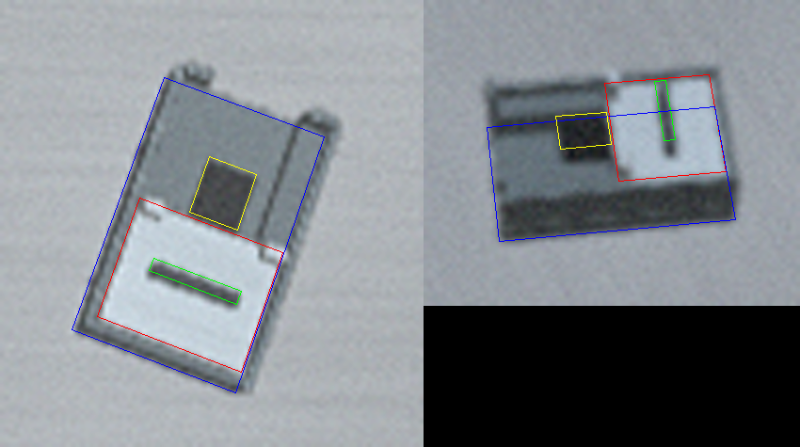

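```bash
python3 -m creep '[{"ty":-0.025,"tz":-0.04,"wx":5,"claw":1},{"ty":-0.05,"tz":-0.08,"wx":10,"claw":1},{"ty":-0.07,"tz":-0.12,"wx":15,"claw":1},{"ty":-0.09,"tz":-0.16,"wx":20,"claw":1},{"ty":-0.115,"tz":-0.2,"wx":25,"claw":1},{"ty":-0.135,"tz":-0.24,"wx":30,"claw":1},{"ty":-0.16,"tz":-0.28,"wx":33.2,"claw":1},{"ty":-0.18,"tz":-0.32,"wx":33.2,"claw":1}]' 40; python3 -c "
from h import *
go(.02,0,.10)"
```

```text
t 0.1 case xy [-0.2299 -0.4859] tip z 0.2308 F [0.2 0.2 1.8] grip 0.0851 q7 -0.11
shift [ 0.131  -0.2695 -0.4753] turn [3.321e+01 2.000e-02 5.000e-02]
toolaxes in case [[-0.001, 0.548, -0.837], [0.001, -0.837, -0.548], [-1.0, -0.001, 0.0]]$[0]: bad value
```

```bash
python3 -m creep '[{"tx":0,"ty":-0.025,"tz":-0.04,"wx":5,"wy":0,"wz":0,"claw":1},{"tx":0,"ty":-0.05,"tz":-0.08,"wx":10,"wy":0,"wz":0,"claw":1},{"tx":0,"ty":-0.07,"tz":-0.12,"wx":15,"wy":0,"wz":0,"claw":1},{"tx":0,"ty":-0.09,"tz":-0.16,"wx":20,"wy":0,"wz":0,"claw":1},{"tx":0,"ty":-0.115,"tz":-0.2,"wx":25,"wy":0,"wz":0,"claw":1},{"tx":0,"ty":-0.135,"tz":-0.24,"wx":30,"wy":0,"wz":0,"claw":1},{"tx":0,"ty":-0.16,"tz":-0.28,"wx":33.2,"wy":0,"wz":0,"claw":1},{"tx":0,"ty":-0.18,"tz":-0.32,"wx":33.2,"wy":0,"wz":0,"claw":1}]' 40; python3 -c "
from h import *
go(.02,0,.10)"
```

```text
clock: 0.9
position: [0.416, -0.3557, 0.2479]
tool_rot: [-0.717, 1.569, 2.079]
force: [0.6, -0.9, 1.4]
grip_width: -0.0001
t 0.9 case xy [-0.0605 -0.1579] tip z 0.2309 F [ 0.6 -0.9  1.4] grip -0.0001 q7 -1.31
shift [ 0.1309 -0.1579 -0.0803] turn [-0.1   0.06  0.05]
toolaxes in case [[-0.001, -0.002, -1.0], [0.001, -1.0, 0.002], [-1.0, -0.001, 0.001]]
```

```bash
python3 -m creep '[{"tx":0,"ty":-0.04,"tz":-0.02,"wx":0,"wy":0,"wz":0,"claw":1},{"tx":0.02,"ty":-0.08,"tz":-0.04,"wx":0,"wy":0,"wz":0,"claw":1},{"tx":0.04,"ty":-0.12,"tz":-0.06,"wx":0,"wy":0,"wz":0,"claw":1},{"tx":0.07,"ty":-0.158,"tz":-0.08,"wx":0,"wy":0,"wz":0,"claw":1},{"tx":0.1,"ty":-0.158,"tz":-0.08,"wx":0,"wy":0,"wz":0,"claw":1},{"tx":0.131,"ty":-0.158,"tz":-0.08,"wx":0,"wy":0,"wz":0,"claw":1},{"tx":0.131,"ty":-0.158,"tz":-0.08,"wx":0,"wy":0,"wz":0,"claw":1}]'; python3 -c "
from h import *
go(.02,0,.06)
for n in('top','scene'):
  im=bot.grab_frame(n)
  cv2.imwrite(f'pics/{n}1.png',cv2.resize(im[80:270,180:400],None,fx=3,fy=3))"
```

```text
clock: 1.6
position: [0.5428, -0.233, 0.1133]
tool_rot: [-0.107, 1.563, 2.69]
force: [-0.4, 0.0, 0.9]
grip_width: -0.0001
t 1.6 case xy [0.0175 0.0005] tip z 0.0963 F [-0.4  0.   0.9] grip -0.0001 q7 -1.63
shift [ 0.0363  0.0005 -0.0028] turn [-0.06  0.42  0.05]
toolaxes in case [[-0.007, -0.001, -1.0], [0.001, -1.0, 0.001], [-1.0, -0.001, 0.007]]
```

View pics/scene1.png

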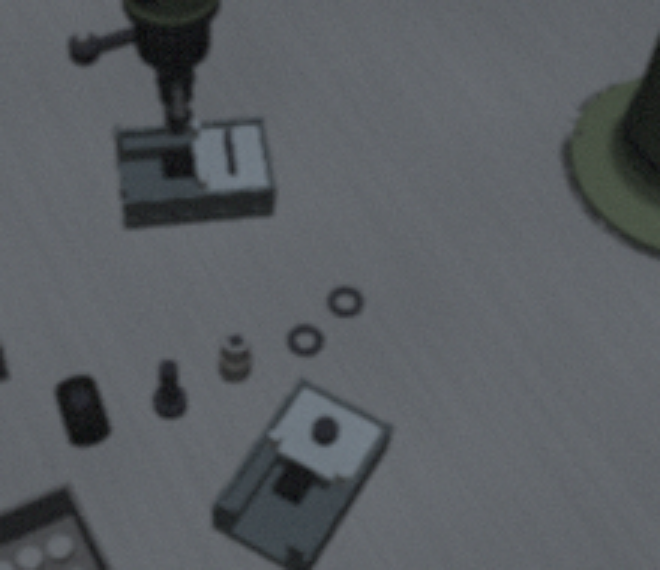

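View pics/top1.png

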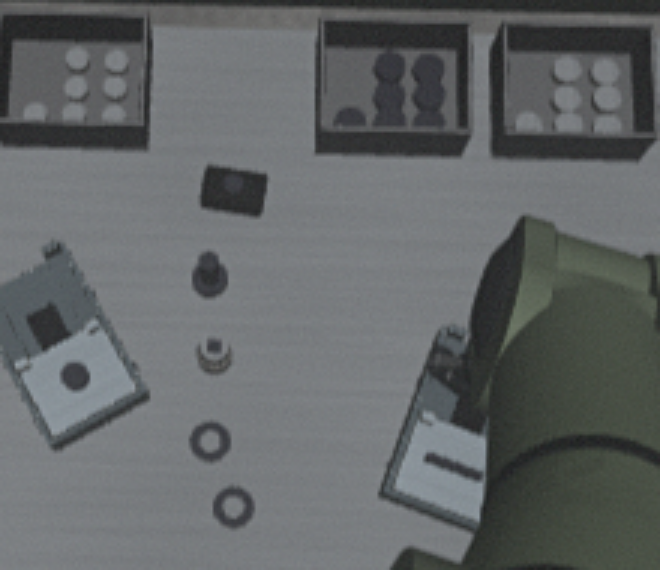

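The scene view shows the closed fingertips at crop (178,125), above the black tab at (180,162). The knob magazine is untouched. I'll descend next.

```bash
python3 -m creep '[{"tx":0.02,"ty":0,"tz":-0.003,"wx":0,"wy":0.4,"wz":0,"claw":1},{"tx":0.036,"ty":0,"tz":-0.003,"wx":0,"wy":0.4,"wz":0,"claw":1},{"tx":0.04,"ty":0,"tz":-0.003,"wx":0,"wy":0.4,"wz":0,"claw":1},{"tx":0.044,"ty":0,"tz":-0.003,"wx":0,"wy":0.4,"wz":0,"claw":1},{"tx":0.048,"ty":0,"tz":-0.003,"wx":0,"wy":0.4,"wz":0,"claw":1},{"tx":0.051,"ty":0,"tz":-0.003,"wx":0,"wy":0.4,"wz":0,"claw":1},{"tx":0.051,"ty":0,"tz":-0.003,"wx":0,"wy":0.4,"wz":0,"claw":1}]'; python3 -c "
from h import *
go(.02,0,.034)
cv2.imwrite('pics/s2.png',cv2.resize(bot.grab_frame('scene')[90:180,190:300],None,fx=6,fy=6))"
```

```text
clock: 2.4
position: [0.5474, -0.2352, 0.0665]
tool_rot: [-2.989, 1.565, -0.193]
force: [0.5, 0.3, -0.3]
grip_width: -0.0
t 2.4 case xy [ 0.0226 -0.0001] tip z 0.0495 F [ 0.5  0.3 -0.3] grip -0.0 q7 -1.63
shift [ 0.0154 -0.0001  0.0027] turn [-0.12 -0.3   0.05]
toolaxes in case [[0.005, -0.002, -1.0], [0.001, -1.0, 0.002], [-1.0, -0.001, -0.005]]
```

View pics/s2.png

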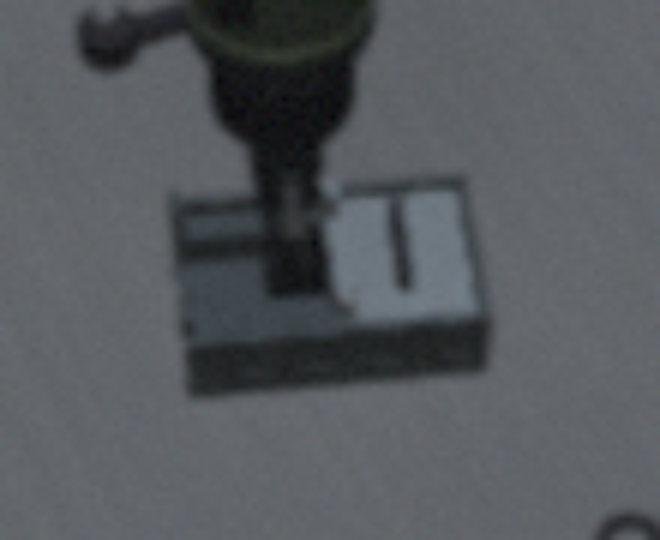

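The fingertips are right on the tab, at crop (295,240). Next is the press.

```bash
python3 -m creep '[{"tx":0.004,"ty":0,"tz":0.002,"wx":0,"wy":-0.3,"wz":0,"claw":1},{"tx":0.008,"ty":0,"tz":0.002,"wx":0,"wy":-0.3,"wz":0,"claw":1},{"tx":0.012,"ty":0,"tz":0.002,"wx":0,"wy":-0.3,"wz":0,"claw":1},{"tx":0.012,"ty":0,"tz":0.002,"wx":0,"wy":-0.3,"wz":0,"claw":1}]'; python3 -c "
from h import *
go(.02,0,.034)"
```

```text
clock: 2.85
position: [0.5453, -0.2344, 0.0539]
tool_rot: [-0.743, 1.57, 2.053]
force: [-0.2, 0.6, 0.0]
grip_width: 0.0001
t 2.85 case xy [ 0.0203 -0.0001] tip z 0.0369 F [-0.2  0.6  0. ] grip 0.0001 q7 -1.64
shift [ 0.0029 -0.0001  0.0003] turn [-0.12  0.05  0.04]
toolaxes in case [[-0.001, -0.002, -1.0], [0.001, -1.0, 0.002], [-1.0, -0.001, 0.001]]
```

```bash
python3 -m creep '[{"tx":0.001,"ty":0,"tz":0,"wx":0,"wy":0,"wz":0,"claw":1},{"tx":0.003,"ty":0,"tz":0,"wx":0,"wy":0,"wz":0,"claw":1},{"tx":0.003,"ty":0,"tz":0,"wx":0,"wy":0,"wz":0,"claw":1}]'; python3 -c "
from h import *
go(.02,0,.034)
cv2.imwrite('pics/s3.png',cv2.resize(bot.grab_frame('scene')[90:180,190:300],None,fx=6,fy=6,interpolation=cv2.INTER_CUBIC))"
```

```text
clock: 3.15
position: [0.5452, -0.2344, 0.051]
tool_rot: [-0.589, 1.569, 2.207]
force: [-0.4, 0.3, 7.5]
grip_width: -0.0
t 3.15 case xy [ 0.0202 -0.0001] tip z 0.034 F [-0.4  0.3  7.5] grip -0.0 q7 -1.64
shift [ 0.     -0.0001  0.0002] turn [-0.12  0.06  0.04]
toolaxes in case [[-0.001, -0.002, -1.0], [0.001, -1.0, 0.002], [-1.0, -0.001, 0.001]]
```

View pics/s3.png

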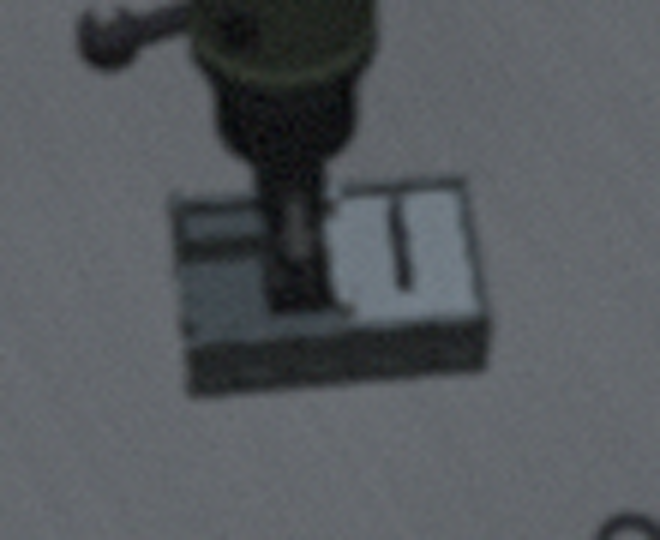

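```bash
python3 -m creep '[{"tx":0.001,"ty":0,"tz":0,"wx":0,"wy":0,"wz":0,"claw":1},{"tx":0.002,"ty":0,"tz":0,"wx":0,"wy":0,"wz":0,"claw":1},{"tx":0.002,"ty":0,"tz":0,"wx":0,"wy":0,"wz":0,"claw":1}]'; python3 -c "
from h import *
go(.02,0,.08)"
```

```text
clock: 3.5
position: [0.5453, -0.2344, 0.0507]
tool_rot: [-0.918, 1.57, 1.877]
force: [-8.2, 4.9, 38.0]
grip_width: -0.0002
t 3.5 case xy [ 0.0203 -0.0001] tip z 0.0337 F [-8.2  4.9 38. ] grip -0.0002 q7 -1.64
shift [-0.0463 -0.0001  0.0003] turn [-0.13  0.03  0.04]
toolaxes in case [[-0.001, -0.002, -1.0], [0.001, -1.0, 0.002], [-1.0, -0.001, 0.001]]
```

Force rose steeply (38 N) at tip z 34 mm, so the tab has bottomed fully in. I'll retreat up and move behind the ridge.

```bash
python3 -m creep '[{"tx":-0.015,"ty":0,"tz":0,"wx":0,"wy":0,"wz":0,"claw":1},{"tx":-0.05,"ty":0,"tz":0,"wx":0,"wy":0,"wz":0,"claw":1},{"tx":-0.053,"ty":0,"tz":0,"wx":0,"wy":0,"wz":0,"claw":1},{"tx":-0.053,"ty":0,"tz":0.03,"wx":0,"wy":0,"wz":0,"claw":1},{"tx":-0.053,"ty":0,"tz":0.06,"wx":0,"wy":0,"wz":0,"claw":1},{"tx":-0.053,"ty":0,"tz":0.085,"wx":0,"wy":0,"wz":0,"claw":1},{"tx":-0.053,"ty":0,"tz":0.085,"wx":0,"wy":0,"wz":0,"claw":1}]'; python3 -c "
from h import *
go(-.065,0,.053)
cv2.imwrite('pics/s4.png',cv2.resize(bot.grab_frame('scene')[90:180,190:300],None,fx=6,fy=6,interpolation=cv2.INTER_CUBIC))"
```

```text
clock: 4.2
position: [0.4621, -0.2048, 0.1036]
tool_rot: [-0.138, 1.567, 2.657]
force: [-0.3, -0.2, -0.8]
grip_width: 0.0003
t 4.2 case xy [-0.068  -0.0002] tip z 0.0866 F [-0.3 -0.2 -0.8] grip 0.0003 q7 -1.64
shift [ 0.0336 -0.0002 -0.0031] turn [-0.15  0.21  0.03]
toolaxes in case [[-0.004, -0.003, -1.0], [0.001, -1.0, 0.003], [-1.0, -0.001, 0.004]]
```

View pics/s4.png

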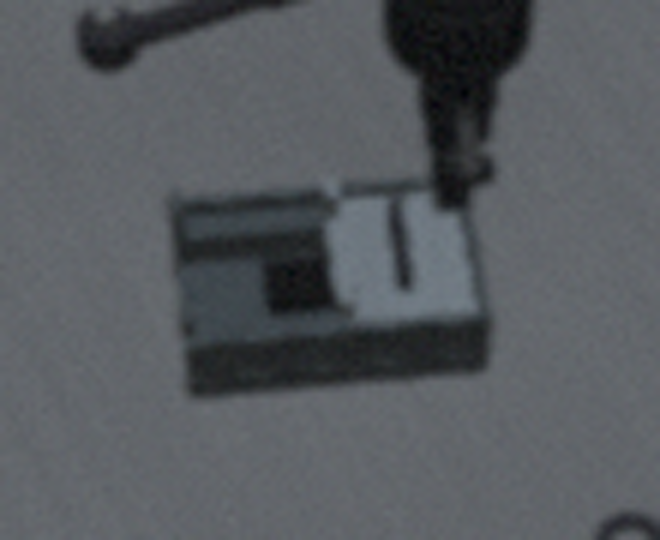

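The tab stays down (its top edge dropped to about row 262) and the cover is still seated. The fingers are over the rear of the cover at (455,200). Down behind the ridge.

```bash
python3 -m creep '[{"tx":0.01,"ty":0,"tz":-0.003,"wx":0,"wy":0.2,"wz":0,"claw":1},{"tx":0.02,"ty":0,"tz":-0.003,"wx":0,"wy":0.2,"wz":0,"claw":1},{"tx":0.028,"ty":0,"tz":-0.003,"wx":0,"wy":0.2,"wz":0,"claw":1},{"tx":0.033,"ty":0,"tz":-0.003,"wx":0,"wy":0.2,"wz":0,"claw":1},{"tx":0.033,"ty":0,"tz":-0.003,"wx":0,"wy":0.2,"wz":0,"claw":1}]'; python3 -c "
from h import *
go(-.055,0,.053)"
```

```text
clock: 4.75
position: [0.4665, -0.2061, 0.0697]
tool_rot: [-1.707, 1.57, 1.088]
force: [0.7, -0.7, -0.1]
grip_width: 0.0
t 4.75 case xy [-0.0634  0.    ] tip z 0.0527 F [ 0.7 -0.7 -0.1] grip 0.0 q7 -1.65
shift [-0.0003 -0.     -0.0084] turn [-0.13 -0.01  0.04]
toolaxes in case [[0.0, -0.002, -1.0], [0.001, -1.0, 0.002], [-1.0, -0.001, -0.0]]
```

```bash
python3 -m creep '[{"tx":0,"ty":0,"tz":-0.004,"wx":0,"wy":0,"wz":0,"claw":1},{"tx":0,"ty":0,"tz":-0.008,"wx":0,"wy":0,"wz":0,"claw":1},{"tx":0,"ty":0,"tz":-0.013,"wx":0,"wy":0,"wz":0,"claw":1},{"tx":0,"ty":0,"tz":-0.018,"wx":0,"wy":0,"wz":0,"claw":1},{"tx":0,"ty":0,"tz":-0.024,"wx":0,"wy":0,"wz":0,"claw":1},{"tx":0,"ty":0,"tz":-0.03,"wx":0,"wy":0,"wz":0,"claw":1}]'; python3 -c "
from h import *
go(.022,0,.053)
cv2.imwrite('pics/s5.png',cv2.resize(bot.grab_frame('scene')[90:180,190:300],None,fx=6,fy=6,interpolation=cv2.INTER_CUBIC))"
```

```text
clock: 5.35
position: [0.4947, -0.2164, 0.0698]
tool_rot: [-0.574, 1.57, 2.221]
force: [-5.4, 1.6, 5.4]
grip_width: -0.0
t 5.35 case xy [-0.0334 -0.0001] tip z 0.0528 F [-5.4  1.6  5.4] grip -0.0 q7 -1.64
shift [-0.0002 -0.0003 -0.0554] turn [-0.14  0.05  0.03]
toolaxes in case [[-0.001, -0.002, -1.0], [0.001, -1.0, 0.002], [-1.0, -0.001, 0.001]]
```

View pics/s5.png

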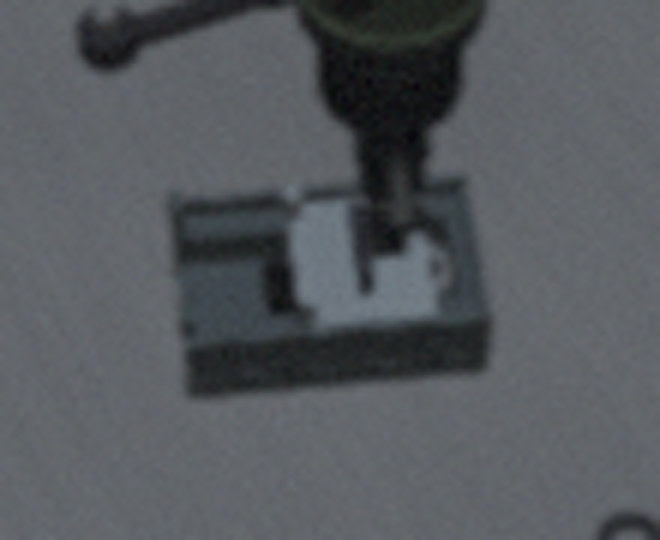

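The cover slides over the tab, and its ridge is now at (365,250). I'll keep pushing.

```bash
python3 -m creep '[{"tx":0,"ty":0,"tz":-0.006,"wx":0,"wy":0,"wz":0,"claw":1},{"tx":0,"ty":0,"tz":-0.013,"wx":0,"wy":0,"wz":0,"claw":1},{"tx":0,"ty":0,"tz":-0.02,"wx":0,"wy":0,"wz":0,"claw":1},{"tx":0,"ty":0,"tz":-0.027,"wx":0,"wy":0,"wz":0,"claw":1},{"tx":0,"ty":0,"tz":-0.034,"wx":0,"wy":0,"wz":0,"claw":1},{"tx":0,"ty":0,"tz":-0.04,"wx":0,"wy":0,"wz":0,"claw":1},{"tx":0,"ty":0,"tz":-0.045,"wx":0,"wy":0,"wz":0,"claw":1},{"tx":0,"ty":0,"tz":-0.048,"wx":0,"wy":0,"wz":0,"claw":1}]'; python3 -c "
from h import *
go(.025,0,.053)
cv2.imwrite('pics/s6.png',cv2.resize(bot.grab_frame('scene')[90:180,190:300],None,fx=6,fy=6,interpolation=cv2.INTER_CUBIC))"
```

```text
clock: 6.2
position: [0.5414, -0.2331, 0.0699]
tool_rot: [-2.283, 1.57, 0.513]
force: [-5.2, 1.5, 3.3]
grip_width: -0.0001
t 6.2 case xy [ 0.0162 -0.0001] tip z 0.0529 F [-5.2  1.5  3.3] grip -0.0001 q7 -1.64
shift [-0.0001 -0.0002 -0.0088] turn [-0.13 -0.03  0.04]
toolaxes in case [[0.001, -0.002, -1.0], [0.001, -1.0, 0.002], [-1.0, -0.001, -0.001]]
```

View pics/s6.png

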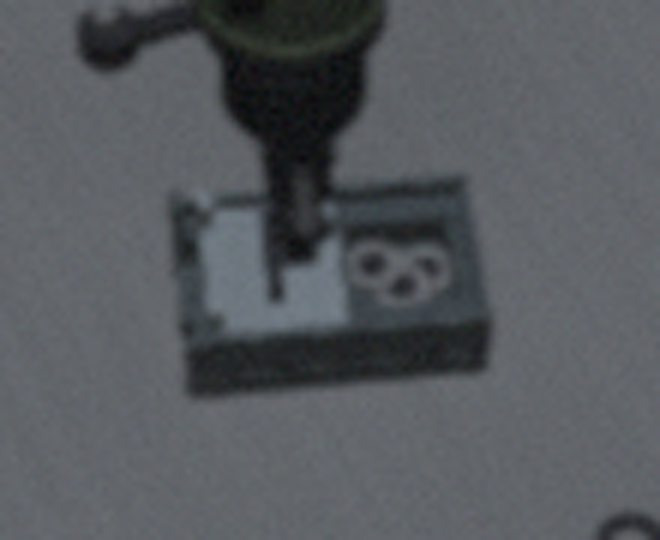

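Washers are uncovered, with the cover a few mm short of the posts. I'll go in small steps until the force rises.

```bash
python3 -m creep '[{"tx":0,"ty":0,"tz":-0.002,"wx":0,"wy":0,"wz":0,"claw":1},{"tx":0,"ty":0,"tz":-0.004,"wx":0,"wy":0,"wz":0,"claw":1},{"tx":0,"ty":0,"tz":-0.006,"wx":0,"wy":0,"wz":0,"claw":1},{"tx":0,"ty":0,"tz":-0.006,"wx":0,"wy":0,"wz":0,"claw":1}]'; python3 -c "
from h import *
go(.025,0,.053)"
```

```text
clock: 6.65
position: [0.5478, -0.2354, 0.0699]
tool_rot: [-2.769, 1.569, 0.026]
force: [-0.1, 0.7, 0.9]
grip_width: -0.0002
t 6.65 case xy [ 0.023  -0.0001] tip z 0.0529 F [-0.1  0.7  0.9] grip -0.0002 q7 -1.63
shift [-0.0001 -0.0001 -0.002 ] turn [-0.13 -0.1   0.04]
toolaxes in case [[0.002, -0.002, -1.0], [0.001, -1.0, 0.002], [-1.0, -0.001, -0.002]]
```

```bash
python3 -m creep '[{"tx":0,"ty":0,"tz":-0.001,"wx":0,"wy":0,"wz":0,"claw":1},{"tx":0,"ty":0,"tz":-0.002,"wx":0,"wy":0,"wz":0,"claw":1},{"tx":0,"ty":0,"tz":-0.002,"wx":0,"wy":0,"wz":0,"claw":1}]'; python3 -c "
from h import *
go(.027,0,.053)"
```

```text
clock: 6.95
position: [0.5494, -0.2359, 0.0699]
tool_rot: [-2.543, 1.57, 0.252]
force: [-4.3, 1.7, 3.2]
grip_width: 0.0002
t 6.95 case xy [ 0.0247 -0.0001] tip z 0.0529 F [-4.3  1.7  3.2] grip 0.0002 q7 -1.63
shift [-0.0001 -0.0001 -0.0023] turn [-0.13 -0.05  0.04]
toolaxes in case [[0.001, -0.002, -1.0], [0.001, -1.0, 0.002], [-1.0, -0.001, -0.001]]
```

```bash
python3 -m creep '[{"tx":0,"ty":0,"tz":-0.001,"wx":0,"wy":0,"wz":0,"claw":1},{"tx":0,"ty":0,"tz":-0.002,"wx":0,"wy":0,"wz":0,"claw":1},{"tx":0,"ty":0,"tz":-0.002,"wx":0,"wy":0,"wz":0,"claw":1}]'; python3 -c "
from h import *
go(.027,0,.053)"
```

```text
clock: 7.25
position: [0.5495, -0.236, 0.0697]
tool_rot: [-0.184, 1.568, 2.611]
force: [-14.3, 6.2, 11.6]
grip_width: -0.0002
t 7.25 case xy [ 0.0248 -0.0002] tip z 0.0527 F [-14.3   6.2  11.6] grip -0.0002 q7 -1.63
shift [-0.0003 -0.0002 -0.0022] turn [-0.13  0.18  0.03]
toolaxes in case [[-0.003, -0.002, -1.0], [0.001, -1.0, 0.002], [-1.0, -0.001, 0.003]]
```

The force rose with no more motion, so the cover is at the posts. Back off from the ridge, then up and away.

```bash
python3 -m creep '[{"tx":0,"ty":0,"tz":0.005,"wx":0,"wy":0,"wz":0,"claw":1},{"tx":0,"ty":0,"tz":0.01,"wx":0,"wy":0,"wz":0,"claw":1},{"tx":-0.02,"ty":0,"tz":0.01,"wx":0,"wy":0,"wz":0,"claw":1},{"tx":-0.06,"ty":0,"tz":0.01,"wx":0,"wy":0,"wz":0,"claw":1},{"tx":-0.1,"ty":0,"tz":0.01,"wx":0,"wy":0,"wz":0,"claw":1},{"tx":-0.14,"ty":0.02,"tz":0.02,"wx":0,"wy":0,"wz":0,"claw":1},{"tx":-0.17,"ty":0.06,"tz":0.04,"wx":0,"wy":0,"wz":0,"claw":1},{"tx":-0.18,"ty":0.1,"tz":0.06,"wx":0,"wy":0,"wz":0,"claw":1}]'
python3 -m creep '[{"tx":0,"ty":0.04,"tz":0.02,"wx":0,"wy":0,"wz":0,"claw":1},{"tx":0,"ty":0.08,"tz":0.04,"wx":0,"wy":0,"wz":0,"claw":1},{"tx":0,"ty":0.12,"tz":0.06,"wx":0,"wy":0,"wz":0,"claw":1},{"tx":0,"ty":0.16,"tz":0.08,"wx":0,"wy":0,"wz":0,"claw":1},{"tx":0,"ty":0.2,"tz":0.1,"wx":0,"wy":0,"wz":0,"claw":1},{"tx":0,"ty":0.2,"tz":0.1,"wx":0,"wy":0,"wz":0,"claw":1},{"tx":0,"ty":0.2,"tz":0.1,"wx":0,"wy":0,"wz":0,"claw":1}]'
python3 -c "
from h import *
s=bot.observe();print(s['force'],abs(s['qd']).max())
a=bot.grab_frame('top');b=bot.grab_frame('scene')
cv2.imwrite('pics/top7.png',a);cv2.imwrite('pics/scene7.png',b)
cv2.imwrite('pics/c7.png',np.hstack([cv2.resize(a[175:270,290:380],(390,400)),cv2.resize(b[105:170,205:285],(410,400))]))"
```

```text
clock: 8.05
position: [0.4602, -0.3105, 0.2527]
tool_rot: [-3.033, 1.569, -0.236]
force: [0.2, -1.4, -0.5]
grip_width: 0.0002
clock: 8.75
position: [0.2978, -0.4658, 0.2525]
tool_rot: [3.05, 1.569, -0.437]
force: [0.4, 0.6, -0.3]
grip_width: -0.0002
[ 0.39789584  0.60278324 -0.28390657] 0.03808099329562482
```

View pics/c7.png

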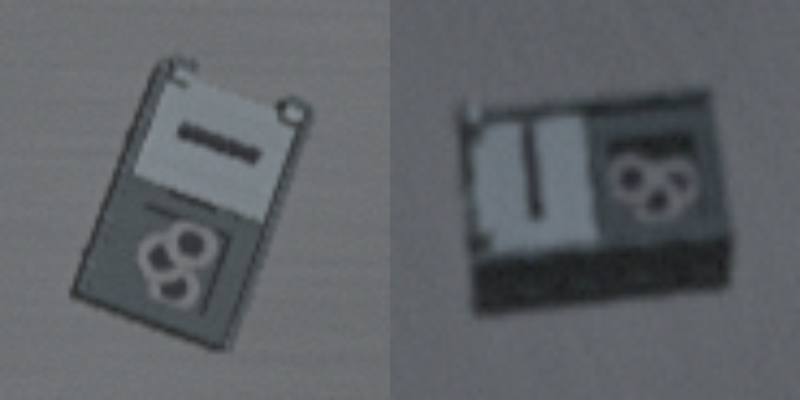

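View pics/top7.png

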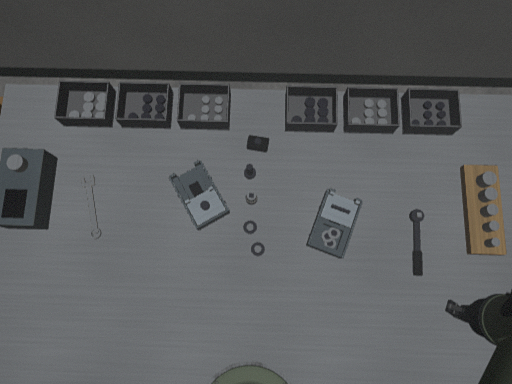

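The cover lies at the posts with the washers uncovered. The knob magazine at (200,195) and all the loose things are where they were. The arm is clear, at bottom right.

```bash
python3 -c "
from h import *
d=cv2.absdiff(cv2.GaussianBlur(cv2.imread('pics/top0.png'),(0,0),1.5),cv2.GaussianBlur(cv2.imread('pics/top7.png'),(0,0),1.5)).max(2)
N,L,st,c=cv2.connectedComponentsWithStats((d>15).astype(np.uint8));print(st[1:])
print(bot.job_done())"
```

```text
[[ 311  190   50   65 1706]
 [ 444  290   68   94 3384]]
the job is handed in; nothing more can be done
None
```

The ridge-cover magazine is open and the job is handed in, at about 9 s of the 38 s allowed. `job_done` gives no verdict, so I'm going by my own checks below.

- **Tab:** I pressed it with closed fingertips until it bottomed, at tip z about 34 mm. The force had climbed to about 38 N. It stayed down, with the cover still on its seat.
- **Cover:** I pushed it by the ridge along the rails until the force rose to about 19 N and it stopped moving at the posts. I then backed off before lifting away.
- **Final pictures:** The cover is at the posts and looks flat, and all three washers are uncovered. Comparing the top view before and after shows changes only at this magazine and at the arm, so the knob magazine and the loose things haven't visibly moved. The robot is well clear, with near-zero force on the tool.

No final check failed or disagreed. Two things during the run:
- **First command refused:** it left out some keys, so nothing moved.
- **No force early in the press:** the reading was near zero partway through, even at about 37 mm. I confirmed full depth by the end stop and the picture.

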